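Make up a weighing kit and a gas sampling kit

TASK

Make up two kits from the stock on the bench. Weighing kit, in the two-compartment tray that holds the tweezers: set the round crucible stand flat in the wide compartment, pad up, and stand the crucible upright, centred on top of it. Gas sampling kit, in the empty three-compartment tray: stand the square bottle in the largest compartment, the brass hose union in the middle-sized one with its hexagon down, and the white-capped vial in the smallest one, all upright on the tray floor.

Things in the scene. Friction and masses are not known exactly. Their poses are not given: they have to be found in the camera images.
- weighing_tray: Fixed grey plastic tray, 110 (x) by 150 (y) mm, origin under its centre, z up. Floor 2 mm thick; outer walls 2 mm thick, 12 mm high. A divider 2 mm thick, top 8 mm above the bench, runs along y at x +22 mm. Wide compartment: x -53 to +21, y -73 to +73 mm (centre -16, 0). The narrow one at +x holds fixed tweezers. A tall black enclosure stands at x over 0.6, y 0 to 0.45 m.
- sampling_tray: Fixed empty grey plastic tray, 116 (x) by 150 (y) mm, origin under its centre, z up. Floor 2 mm thick; outer walls 2 mm thick, 12 mm high; dividers 2 mm thick, tops 8 mm above the bench. Compartments (mm): largest x -56 to +8, y -73 to +73 (centre -24, 0); middle-sized x +10 to +56, y -13 to +73 (centre 33, 30); smallest x +10 to +56, y -73 to -15 (centre 33, -44).
- crucible_stand: Loose crucible stand: a solid white ceramic disc lying flat, 44 mm in diameter, 18 mm high, with a thin 30 mm cork pad in the middle of its flat top, about 60 g. Origin at the centre of its underside, z up. Grasp across the outside.
- crucible: Loose cream porcelain crucible, an open cone 22 mm wide at the foot and 38 mm at the rim, 30 mm high, about 30 g. Origin at the centre of its foot, z up. Grasp across the outside near the rim.
- trap_bottle: Loose white polythene bottle with a square body 44 x 44 mm, 56 mm high, sloping shoulders and a round 34 mm cap; 84 mm high in all, about 50 g. Origin at the centre of its underside, x and y square to the body's sides, z up. Grasp across two sides of the body.
- brass_union: Loose brass hose union, standing: a hexagon 21 x 18 mm, 12 mm high, with a 15 mm round neck above it, 28 mm high in all, about 50 g. Origin at the centre of its underside, z up. Grasp by the neck.
- vial: Loose white sample vial with a white cap, standing, 15 mm in diameter, 49 mm high, about 12 g. Origin at the centre of its underside, z up. Grasp the body or the cap.

How it is judged:
By the outcome, as a careful person would: the job done as asked, in the order asked, and still so for the second after the job is handed in, with the robot touching nothing.
It also fails if it takes over 128 s, if anything falls off the work surface, if the arm or the gripper's body presses on something with over 40 N, if the wrist force passes 120 N, or if a joint passes its speed limit or range.

ROBOT

A 7-joint arm with a two-finger parallel gripper is mounted at the origin on a cart in front of the work surface, level with it; the furniture and walls round the work are solid. World frame = base frame: x ahead of the robot, y to its left, z up, the work surface at z = 0. Lengths are in m, angles in rad, forces in N, time in s.
With the tool pointing down it reaches from about 0.4 to 0.85 m from the base axis. Payload 4.5 kg.
Tool frame: the origin (TCP) lies at the very end of the fingers, on their centre line; the grasp point (between the pads) lies 19 mm behind it (grip_point_offset is the distance from the TCP to the grasp point, in m); z points along the fingers, y is the line along which they close (so a half turn about z gives the same grasp; the last joint's range is limited). The gripper opens to 88 mm and grips with 3 to 60 N. Pads are 18 mm wide; open, the fingers measure 123 mm over their backs; the gripper's body (75 mm by 187 mm) begins 45 mm behind the grasp point.
Start: joints at [-1.081, 0.689, -0.195, 1.565, 0.157, 0.902, -0.215], TCP at [0.275, 0.561, 0.207] pointing down, gripper open.
Joint ranges: [-3.01, 3.01], [-0.46, 2.08], [-1.47, 1.51], [0.13, 2.56], [-1, 4.14], [0.04, 2.09], [-2.66, 2.66]. Speed limits (rad/s): [2.57, 2.57, 3.14, 3.14, 3.14, 3.14, 3.14].

INTERFACE

Orientations are given as a unit quaternion [x, y, z, w].
In Python, from plant import get_state, snapshot, camera_params, finish_job, grip_point_offset gives the robot as it stands.
- The arm moves only by the shell command python3 -m handwheel FILE [FORCE], which reads ROWS from the file FILE. ROWS is 1 to 10 rows, parted by a bar, with the numbers parted by spaces; each row has 7 numbers: the opening from 0.0 (shut) to 1.0 (fully open), then dx, dy, dz in m, then a rotation vector rx, ry, rz in rad; each row is the pose to reach, as a shift and turn from the pose commanded when the command began, along the tool's axes at that moment; what a row does not reach only later rows make up. A row lasts 1/10 s, in which the tool goes at most 0.05 m and 0.15 rad, less where a joint would pass 70% of its speed; a pose out of reach is approached as far as the arm can. The fingers move at their own pace and stop on an object; FORCE is the grip in N (left out, the last holds). Time passes only in rows, so rows that do not move let the fingers close. It prints the time, the measured TCP pose, the force, the opening and the grip force at its end. Input that does not fit is refused with a message, and nothing moves.
- get_state(): the state, without advancing time (a new reading comes with each control period).
- snapshot(name): name is "side" or "top"; returns (picture, depth): 480x640x3 uint8, red, green, blue; 480x640 float32, m along the optical axis (not along the pixel's ray), 0 where there is no reading.
- camera_params(name): a dict with "fx", "fy", "cx", "cy" (pixels), "rvec" (rotation vector, rad) and "tvec" (3), from world to camera coordinates, as OpenCV has them. Camera axes: x right, y down, z forward; pixel columns grow to the right and rows downward; lengths in m; the calibration is good to about 2 mm. A picture is of the moment at which its call begins. camera_params takes no time and is no camera call.
- finish_job(): hands the job in; it is judged then, once.
The state is a dict: "clock": time; "q": joint angles; "qd": joint speeds; "joint_torque": joint torques, N m; "tool_pos": TCP position; "eef_rot": TCP orientation; "contact_force": force on the tool from outside, world axes, zero at the start; "moment": the same for the moment, N m; "opening": opening from 0.0 (shut) to 1.0 (fully open); "finger_force": force on a finger pad.
Only numpy, scipy, OpenCV 4.12 (cv2) and the standard library are available. Lean on these libraries where they do the work, as an engineer would, in place of code of your own. Each camera call takes 0.05 s, during which the arm holds its last target. There are 200 camera calls.

## Working session

There is one attempt and no reset: what is moved stays moved. The work goes in short steps, Python scripts to look and compute and a shell command to move; the robot and the scene stay as the last step left them, time stands still between calls to the robot, and variables do not carry over. Pictures are saved under pics/ and viewed, at most 14 in all, crops included, and the job is handed in when it is done.

```bash
mkdir -p pics; ls; python3 - <<'E'
from plant import *
import cv2,numpy as np
for n in("top","side"):
    p,d=snapshot(n); cv2.imwrite(f"pics/{n}0.png",p[:,:,::-1]); np.save(f"{n}0.npy",d)
    print(n,camera_params(n))
print(get_state(),grip_point_offset)
E
```

```text
pics
top {'fx': 476.09110363267115, 'fy': 476.09110363267115, 'cx': 319.70023759006847, 'cy': 237.24592508335576, 'rvec': array([ 2.15383793, -2.04454072,  0.22325653]), 'tvec': array([0.03995454, 0.54779337, 1.13453435])}
side {'fx': 589.5913986690286, 'fy': 589.5913986690286, 'cx': 319.090729422081, 'cy': 242.96356112251678, 'rvec': array([ 1.88236909, -1.00839503,  0.61679368]), 'tvec': array([-0.25249776,  0.26572571,  0.78315767])}
{'clock': 0.1, 'q': array([-1.08115442,  0.68993018, -0.19454196,  1.5661941 ,  0.15731615,
        0.90249982, -0.21509174]), 'qd': array([ 0.00158567, -0.00268553, -0.0001401 , -0.00210134,  0.00229451,
       -0.00053884,  0.00035392]), 'joint_torque': array([-4.69127655e-03, -5.28497779e+01, -1.27163865e+00, -1.53840923e+01,
       -5.24606032e-02,  1.92992862e-03,  6.35222955e-05]), 'tool_pos': array([0.27490662, 0.56062654, 0.20618431]), 'eef_rot': array([ 2.25901112e-01,  9.74149895e-01, -8.08495829e-04, -1.29422955e-04]), 'contact_force': array([ 0.17009995, -0.35181671, -0.48296103]), 'moment': array([ 0.00058008, -0.06720334,  0.00231209]), 'finger_force': 0.0, 'opening': 1.0036177059169529} 0.0187
```

View pics/top0.png

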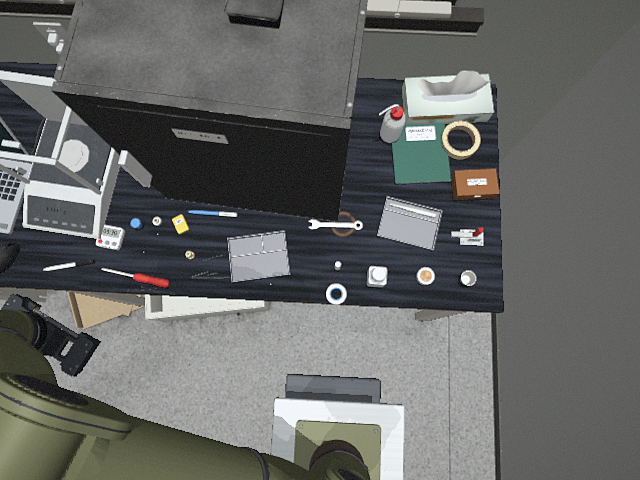

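View pics/side0.png

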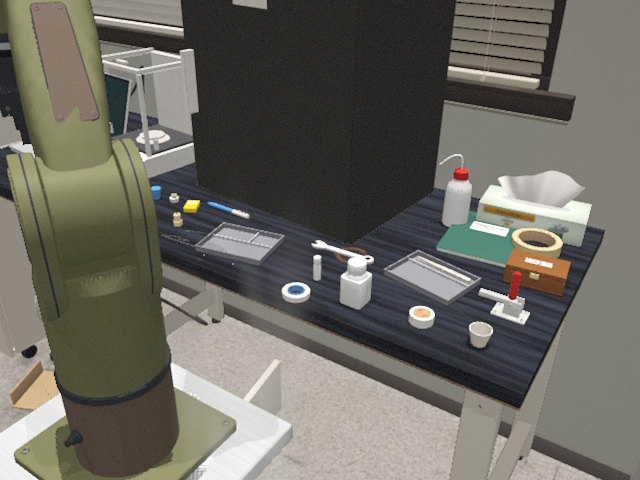

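The top view shows:
- bottle (377,276)
- stand (426,276), with an orange pad
- crucible (468,279)
- vial (338,265)
- weighing tray (410,222)
- sampling tray (259,256)
- brass candidates (190,255) and (157,221)

The blue-filled dish at (336,293) is a distractor. I'll zoom in next.

```bash
python3 - <<'E'
import cv2,numpy as np
t=cv2.imread("pics/top0.png");s=cv2.imread("pics/side0.png")
a=cv2.resize(t[200:300,125:305],None,fx=4.4,fy=4.4,interpolation=cv2.INTER_CUBIC)[:,:790]
b=cv2.resize(s[180:260,140:300],None,fx=4.9,fy=4.9,interpolation=cv2.INTER_CUBIC)[:,:790]
cv2.imwrite("pics/z1.png",a);cv2.imwrite("pics/z2.png",b)
cv2.imwrite("pics/z3.png",cv2.resize(t[190:310,320:490],None,fx=4.6,fy=4.6,interpolation=cv2.INTER_CUBIC))
E
```

```text
(no output)
```

View pics/z1.png

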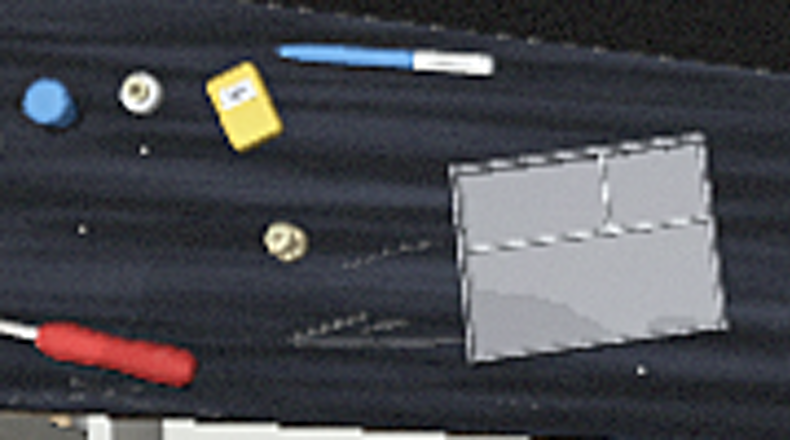

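View pics/z2.png

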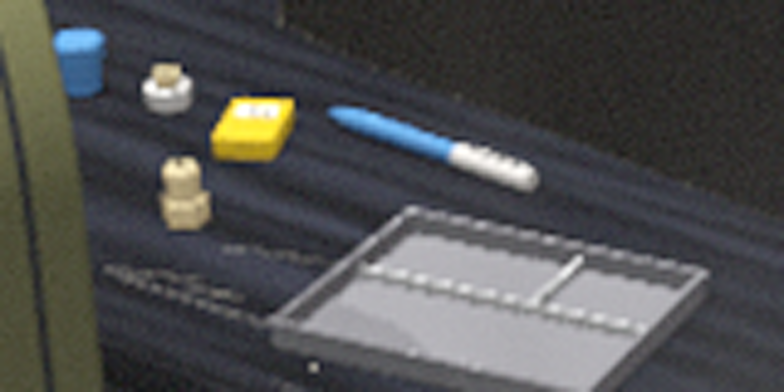

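View pics/z3.png

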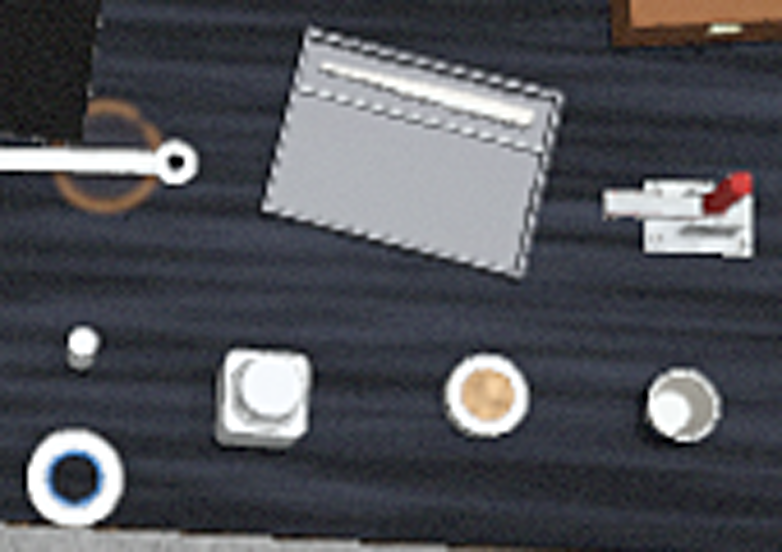

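The brass union (hexagon with a neck) is at top px (190,255), and the white-based item at (157,221) is a distractor. The bottle, stand with cork pad, upright crucible and vial are all clear in the right-hand crop.

```bash
cat > h.py <<'E'
from plant import *
import cv2,numpy as np
from scipy.spatial.transform import Rotation as R
def cam(n):
    c=camera_params(n);M=cv2.Rodrigues(c['rvec'])[0];return c,M,-M.T@c['tvec']
def ray(n,uv,z):
    c,M,o=cam(n);uv=np.atleast_2d(uv).astype(float)
    d=np.c_[(uv[:,0]-c['cx'])/c['fx'],(uv[:,1]-c['cy'])/c['fy'],np.ones(len(uv))]@M
    return o+d*((z-o[2])/d[:,2])[:,None]
def cloud(n,d):
    c,M,o=cam(n);v,u=np.mgrid[:480,:640]
    P=np.dstack([(u-c['cx'])/c['fx']*d,(v-c['cy'])/c['fy']*d,d]);return (P-c['tvec'])@M
def proj(n,P):
    c,M,o=cam(n);K=np.array([[c['fx'],0,c['cx']],[0,c['fy'],c['cy']],[0,0,1]])
    return cv2.projectPoints(np.atleast_2d(P).astype(float),c['rvec'],c['tvec'],K,None)[0][:,0]
E
python3 - <<'E'
from h import *
t=cv2.imread("pics/top0.png");s=cv2.imread("pics/side0.png")
D={'top':np.load('top0.npy'),'side':np.load('side0.npy')};I={'top':t,'side':s}
for n in D: print(n,'centre',cam(n)[2].round(3))
O={'stand':(.018,(426,276),(421,317)),'cruc':(.03,(468,279),(480,335)),'bottle':(.084,(377,276),(356,285)),'union':(.028,(190,255),(178,220)),'vial':(.049,(338,265),(317,267))}
for k,(h,*c) in O.items():
    for n,(u,v) in zip(('top','side'),c):
        w=30 if k in('bottle','cruc') and n=='side' else 16
        if k=='vial' : w=14
        P=cloud(n,D[n]);sl=np.s_[v-w:v+w,u-w:u+w];P=P[sl];hsv=cv2.cvtColor(I[n][sl],cv2.COLOR_BGR2HSV)
        m=(D[n][sl]>0)&(hsv[...,2]>85)&(P[...,2]>h-.006)&(P[...,2]<h+.012)
        q=np.argwhere(m)[:,::-1]+[u-w,v-w]
        if len(q)<3: print(k,n,'none');continue
        r=ray(n,q,h)[:,:2]
        (x,y),rad=cv2.minEnclosingCircle(r.astype(np.float32))
        print(k,n,len(q),'cent',r.mean(0).round(4),'circ',round(x,4),round(y,4),round(rad,4),'zmed',np.median(P[m][:,2]).round(4))
# trays
for k,(u,v) in {'weigh':(410,222),'samp':(259,256)}.items():
    hsv=cv2.cvtColor(t,cv2.COLOR_BGR2HSV)
    m=((hsv[...,2]>95)&(hsv[...,1]<60)).astype(np.uint8)
    m=cv2.morphologyEx(m,cv2.MORPH_CLOSE,np.ones((3,3)))
    cs=cv2.findContours(m,cv2.RETR_EXTERNAL,cv2.CHAIN_APPROX_NONE)[0]
    c=[c for c in cs if cv2.pointPolygonTest(c,(u,v),False)>=0][0]
    p=ray('top',c[:,0],.012)[:,:2].astype(np.float32)
    (cx,cy),(a,b),an=cv2.minAreaRect(p*1000);print(k,cx,cy,a,b,an, cv2.boxPoints(((cx,cy),(a,b),an)).round(0).tolist())
# bottle yaw
hs=cv2.cvtColor(t,cv2.COLOR_BGR2HSV);m=(hs[...,2]>110).astype(np.uint8);m[:255]=0;m[300:]=0
cs=cv2.findContours(m,cv2.RETR_EXTERNAL,cv2.CHAIN_APPROX_NONE)[0]
for c in cs:
    if cv2.contourArea(c)>150:
        p=ray('top',c[:,0],.05)[:,:2].astype(np.float32);print(cv2.minAreaRect(p*1000),cv2.boundingRect(c))
E
```

```text
top centre [0.283 0.05  1.227]
side centre [-0.335 -0.507  0.615]
stand top 230 cent [ 0.4677 -0.2051] circ 0.4676 -0.2055 0.0221 zmed 0.0175
stand side 353 cent [ 0.4663 -0.2098] circ 0.4664 -0.2106 0.026 zmed 0.0185
cruc top 58 cent [ 0.4672 -0.3139] circ 0.4659 -0.3108 0.019 zmed 0.0283
cruc side 180 cent [ 0.4667 -0.3133] circ 0.4657 -0.315 0.0228 zmed 0.0283
bottle top 147 cent [ 0.4568 -0.0783] circ 0.4569 -0.0784 0.0166 zmed 0.0833
bottle side 189 cent [ 0.455  -0.0837] circ 0.4548 -0.0842 0.0214 zmed 0.0837
union top 19 cent [0.4916 0.4047] circ 0.4918 0.4049 0.0073 zmed 0.0273
union side 36 cent [0.491  0.3989] circ 0.4919 0.3979 0.0139 zmed 0.0265
vial top 26 cent [0.481  0.0207] circ 0.4801 0.0204 0.0065 zmed 0.0488
vial side 46 cent [0.4795 0.0161] circ 0.4792 0.0152 0.0125 zmed 0.048
weigh 608.1774291992188 -165.11134338378906 152.49432373046875 113.85609436035156 77.75712585449219 [[536.0, -228.0], [648.0, -252.0], [680.0, -103.0], [569.0, -79.0]]
samp 499.7438659667969 226.34591674804688 118.80825805664062 153.1185760498047 10.638754844665527 [[427.0, 291.0], [455.0, 1
[... 299 characters left out ...]
.21702003479004), (39.53773498535156, 49.468650817871094), 2.986710548400879) (326, 283, 21, 17)
((464.21240234375, -306.0306396484375), (37.17008590698242, 38.057044982910156), 89.27750396728516) (461, 270, 16, 16)
((424.28369140625, 524.1911010742188), (175.3622589111328, 20.282072067260742), 79.75518798828125) (101, 268, 68, 20)
((463.64532470703125, -199.4248809814453), (43.293331146240234, 42.262386322021484), 0.43622905015945435) (417, 267, 18, 18)
((456.1949768066406, -79.06159973144531), (50.69424057006836, 49.868961334228516), 1.7567909955978394) (367, 266, 21, 21)
((461.1054382324219, 216.61605834960938), (65.6968765258789, 151.70925903320312), 2.978020429611206) (229, 255, 61, 27)
```

```bash
cat > go.py <<'E'
import sys
from h import *
def delta(x,y,z,a=None):
    "a: world angle (deg) of the tool's closing axis"
    s=get_state();M=R.from_quat(s['eef_rot']);B=M.as_matrix()
    d=M.inv().apply(np.array([x,y,z])-s['tool_pos'])
    if a is None: rv=np.zeros(3)
    else:
        a=np.radians(a);yy=np.array([np.cos(a),np.sin(a),0])
        if yy@B[:,1]<0: yy=-yy
        zz=np.array([0,0,-1.]);T=np.c_[np.cross(yy,zz),yy,zz]
        rv=(M.inv()*R.from_matrix(T)).as_rotvec()
    print('delta',d.round(4),'rv',rv.round(3),'dist',np.linalg.norm(d).round(3),'clock',s['clock'],'open',s['opening'].round(3),'tcp',s['tool_pos'].round(4))
if __name__=='__main__': delta(*map(float,sys.argv[1:]))
E
python3 go.py 0.4675 -0.2055 0.12 77.8
```

```text
Traceback (most recent call last):
  File "go.py", line 14, in <module>
    if __name__=='__main__': delta(*map(float,sys.argv[1:]))
                             ~~~~~^^^^^^^^^^^^^^^^^^^^^^^^^^
  File "go.py", line 13, in delta
    print('delta',d.round(4),'rv',rv.round(3),'dist',np.linalg.norm(d).round(3),'clock',s['clock'],'open',s['opening'].round(3),'tcp',s['tool_pos'].round(4))
                                                                                                          ^^^^^^^^^^^^^^^^^^
AttributeError: 'float' object has no attribute 'round'
```

```bash
sed -i "s/s\['opening'\].round(3)/round(s['opening'],3)/" go.py; python3 go.py 0.4675 -0.2055 0.12 77.8
```

```text
delta [-0.5101 -0.603   0.0872] rv [-0.002 -0.    -0.243] dist 0.795 clock 0.1 open 1.004 tcp [0.2749 0.5606 0.2062]
```

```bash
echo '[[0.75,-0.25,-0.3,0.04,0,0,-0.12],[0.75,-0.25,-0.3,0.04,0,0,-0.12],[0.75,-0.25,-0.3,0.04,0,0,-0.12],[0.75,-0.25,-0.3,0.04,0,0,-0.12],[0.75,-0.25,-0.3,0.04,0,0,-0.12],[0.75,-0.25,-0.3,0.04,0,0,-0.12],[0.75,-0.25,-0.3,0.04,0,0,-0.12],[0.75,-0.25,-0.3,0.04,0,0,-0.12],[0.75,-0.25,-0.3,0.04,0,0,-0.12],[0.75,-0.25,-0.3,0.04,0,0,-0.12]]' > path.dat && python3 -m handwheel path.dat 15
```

```text
refused: ROWS must be rows parted by a bar, with the numbers parted by spaces. Nothing was moved.
```

I used the wrong layout. The manual says rows parted by a bar, with the numbers parted by spaces; once more.

```bash
echo '0.75 -0.25 -0.3 0.04 0 0 -0.12 | 0.75 -0.25 -0.3 0.04 0 0 -0.12 | 0.75 -0.25 -0.3 0.04 0 0 -0.12 | 0.75 -0.25 -0.3 0.04 0 0 -0.12 | 0.75 -0.25 -0.3 0.04 0 0 -0.12 | 0.75 -0.25 -0.3 0.04 0 0 -0.12 | 0.75 -0.25 -0.3 0.04 0 0 -0.12 | 0.75 -0.25 -0.3 0.04 0 0 -0.12 | 0.75 -0.25 -0.3 0.04 0 0 -0.12 | 0.75 -0.25 -0.3 0.04 0 0 -0.12' > path.dat && python3 -m handwheel path.dat 15; python3 go.py 0.4675 -0.2055 0.12 77.8
```

```text
clock: 1.1
tool_pos: [0.3678, 0.1813, 0.1668]
eef_rot: [0.168, 0.986, 0.0, -0.0]
contact_force: [0.2, 0.6, -0.1]
opening: 0.752
finger_force: 0.0
delta [-0.2224 -0.3318  0.0467] rv [ 0.    -0.    -0.125] dist 0.402 clock 1.1 open 0.752 tcp [0.3678 0.1813 0.1668]
```

```bash
echo '0.75 -0.222 -0.332 0.047 0 0 -0.125 | 0.75 -0.222 -0.332 0.047 0 0 -0.125 | 0.75 -0.222 -0.332 0.047 0 0 -0.125 | 0.75 -0.222 -0.332 0.047 0 0 -0.125 | 0.75 -0.222 -0.332 0.047 0 0 -0.125 | 0.75 -0.222 -0.332 0.047 0 0 -0.125 | 0.75 -0.222 -0.332 0.047 0 0 -0.125 | 0.75 -0.222 -0.332 0.047 0 0 -0.125 | 0.75 -0.222 -0.332 0.047 0 0 -0.125 | 0.75 -0.222 -0.332 0.047 0 0 -0.125' > path.dat && python3 -m handwheel path.dat; echo '0.75 0 0 0 0 0 0 | 0.75 0 0 0 0 0 0' > path.dat && python3 -m handwheel path.dat;  python3 go.py 0.4675 -0.2055 0.003 77.8
```

```text
clock: 2.1
tool_pos: [0.469, -0.2042, 0.1196]
eef_rot: [0.106, 0.994, 0.001, 0.001]
contact_force: [-0.0, 2.6, -0.1]
opening: 0.751
finger_force: 0.0
clock: 2.3
tool_pos: [0.4683, -0.202, 0.1202]
eef_rot: [0.103, 0.995, 0.001, 0.0]
contact_force: [-0.4, -0.7, 0.3]
opening: 0.749
finger_force: 0.0
delta [ 0.     -0.0038  0.1172] rv [0.001 0.    0.007] dist 0.117 clock 2.3 open 0.749 tcp [ 0.4683 -0.202   0.1202]
```

```bash
echo '0.75 0 -0.004 0.04 0 0 0.007 | 0.75 0 -0.004 0.08 0 0 0.007 | 0.75 0 -0.004 0.1 0 0 0.007 | 0.75 0 -0.004 0.11 0 0 0.007 | 0.75 0 -0.004 0.117 0 0 0.007 | 0.75 0 -0.004 0.117 0 0 0.007 | 0.75 0 -0.004 0.117 0 0 0.007' > path.dat && python3 -m handwheel path.dat; echo '0.2 0 0 0 0 0 0 | 0.2 0 0 0 0 0 0 | 0.2 0 0 0 0 0 0 | 0.2 0 0 0 0 0 0 | 0.2 0 0 0 0 0 0 | 0.2 0 0 0 0 0 0 | 0.2 0 0 0 0 0 0 | 0.2 0 0 0 0 0 0' > path.dat && python3 -m handwheel path.dat 20;  python3 go.py 0.5925 -0.1617 0.1 77.8
```

```text
clock: 3.0
tool_pos: [0.4676, -0.2086, 0.0038]
eef_rot: [0.108, 0.994, -0.0, 0.001]
contact_force: [0.3, 0.5, 0.0]
opening: 0.752
finger_force: 0.0
clock: 3.8
tool_pos: [0.4669, -0.2087, 0.0028]
eef_rot: [0.109, 0.994, 0.0, -0.0]
contact_force: [1.0, -0.1, 0.4]
opening: 0.202
finger_force: 0.0
delta [-0.1125  0.073  -0.0972] rv [ 0.    -0.    -0.005] dist 0.166 clock 3.8 open 0.202 tcp [ 0.4669 -0.2087  0.0028]
```

```bash
python3 - <<'E'
from h import *
p,d=snapshot('side');q,e=snapshot('top')
a=cv2.resize(p[240:390,340:540],(400,300))[...,::-1];b=cv2.resize(q[215:315,360:493],(400,300))[...,::-1]
cv2.imwrite('pics/g1.png',cv2.resize(np.hstack([a,b]),(800,300)))
E
```

```text
(no output)
```

View pics/g1.png

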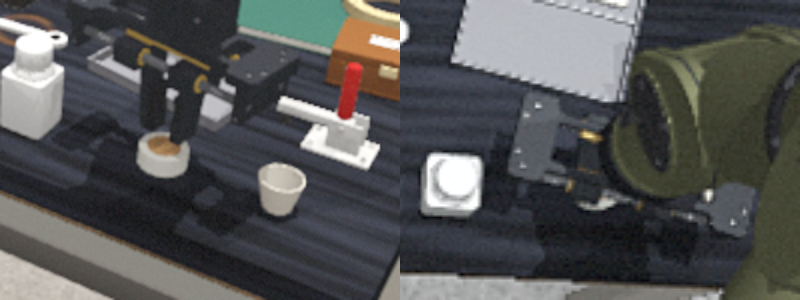

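```bash
python3 - <<'E'
from h import *
s=get_state();B=R.from_quat(s['eef_rot']).as_matrix();print(s['tool_pos'],s['opening'],s['contact_force'])
p,d=snapshot('side');p=p[...,::-1].copy()
P=[s['tool_pos']+B[:,1]*k for k in(-.009,.009)]+[s['tool_pos']-B[:,2]*.02]
for u in proj('side',P): cv2.circle(p,tuple(int(round(v*16)) for v in u),20,(0,0,255),-1,shift=4)
# stand predicted
th=np.linspace(0,6.28,40);C=np.c_[.4675+.022*np.cos(th),-.2055+.022*np.sin(th),0*th+.018]
cv2.polylines(p,[proj('side',C).round().astype(int)],True,(0,255,0))
cv2.imwrite('pics/g2.png',cv2.resize(p[250:350,370:490],None,fx=6,fy=6,interpolation=cv2.INTER_CUBIC))
E
```

```text
[ 0.46690612 -0.20865652  0.00284275] 0.20253904488397806 [ 0.185259   -0.79780005 -0.12800955]
```

View pics/g2.png

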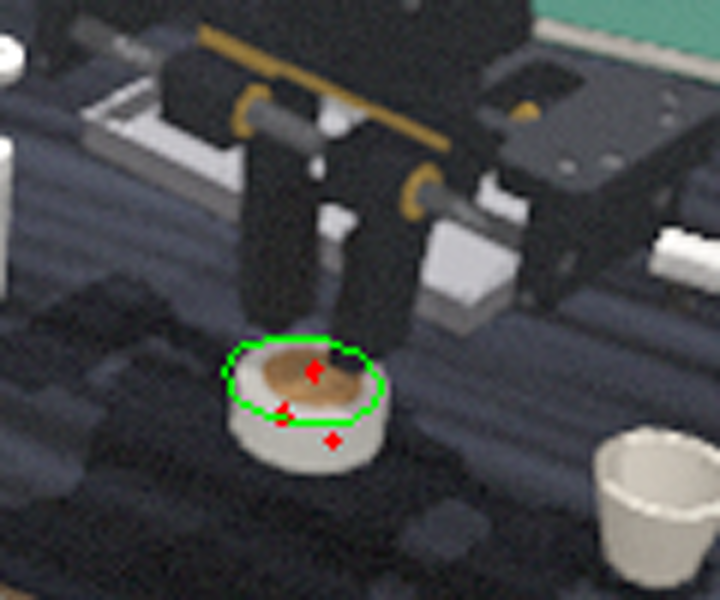

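```bash
python3 - <<'E'
from h import *
s=get_state();t=s['tool_pos'];B=R.from_quat(s['eef_rot']).as_matrix()
p,d=snapshot('side');C=cloud('side',d);print(s['clock'],B.round(3).tolist())
for (x,y) in [(278,220),(278,280),(278,310),(278,325),(375,280),(375,320),(375,345),(345,362),(300,380),(310,330)]:
    u,v=round(370+x/6),round(250+y/6);print((x,y),C[v,u].round(4),'tool frame',(B.T@(C[v,u]-t)).round(4),p[v,u])
E
```

```text
3.95 [[-0.976, 0.216, -0.0], [0.216, 0.976, 0.0], [0.0, 0.0, -1.0]]
(278, 220) [ 0.4617 -0.1951  0.0707] tool frame [ 0.008   0.0122 -0.0678] [47 50 48]
(278, 280) [ 0.462  -0.197   0.0509] tool frame [ 0.0073  0.0104 -0.048 ] [35 37 32]
(278, 310) [ 0.4598 -0.1989  0.0426] tool frame [ 0.0091  0.008  -0.0397] [38 39 40]
(278, 325) [ 0.4597 -0.1994  0.0386] tool frame [ 0.009   0.0075 -0.0358] [37 34 35]
(375, 280) [ 0.4538 -0.2281  0.0674] tool frame [ 0.0086 -0.0218 -0.0646] [34 37 38]
(375, 320) [ 0.4532 -0.2297  0.0563] tool frame [ 0.0089 -0.0234 -0.0535] [41 46 46]
(375, 345) [ 0.4559 -0.2298  0.0447] tool frame [ 0.0062 -0.023  -0.0418] [44 42 46]
(345, 362) [ 0.4535 -0.2242  0.0398] tool frame [ 0.0097 -0.0181 -0.0369] [42 44 45]
(300, 380) [ 0.4643 -0.2068  0.0201] tool frame [ 0.003   0.0013 -0.0173] [155 119  81]
(310, 330) [ 0.5171 -0.1889 -0.0006] tool frame [-0.0447  0.0302  0.0034] [79 81 94]
```

The fingertips really stand about 35 mm above the reported TCP. I'll measure that offset carefully before going on.

```bash
echo '0.6 0 0 -0.05 0 0 0 | 0.6 0 0 -0.05 0 0 0 | 0.6 0 0 -0.05 0 0 0 | 0.6 0 0 -0.05 0 0 0 | 0.6 0 0 -0.05 0 0 0' > path.dat && python3 -m handwheel path.dat; python3 - <<'E'
from h import *
for n in('side','top'):
    s=get_state();t=s['tool_pos'];B=R.from_quat(s['eef_rot']).as_matrix();q=s['q']
    p,d=snapshot(n);C=(cloud(n,d)-t)@B
    cv2.imwrite(f'pics/c_{n}.png',p[...,::-1])
    m=(d>0)&(abs(C[...,0])<.03)&(abs(C[...,1])<.07)&(C[...,2]>-.075)&(C[...,2]<.02)&(p.max(2)<90)
    Q=C[m];W=cloud(n,d)[m];Q=Q[W[:,2]>.024]
    print(n,len(Q),t.round(4),s['opening'])
    for k in(1,-1):
        F=Q[Q[:,1]*k>0]
        if len(F): print(k,'n',len(F),'pct1/50/99',np.percentile(F,[1,5,50,95,99],axis=0).round(4).tolist())
E
```

```text
clock: 4.5
tool_pos: [0.4663, -0.2086, 0.0522]
eef_rot: [0.109, 0.994, 0.0, -0.001]
contact_force: [-0.1, -0.4, -0.9]
opening: 0.6
finger_force: 0.0
side 533 [ 0.4663 -0.2086  0.0522] 0.6002332540329202
1 n 269 pct1/50/99 [[-0.0108, 0.0246, -0.0745], [-0.006, 0.0253, -0.0736], [0.007, 0.0284, -0.0547], [0.0104, 0.0386, -0.0353], [0.0114, 0.0415, -0.0325]]
-1 n 264 pct1/50/99 [[-0.0087, -0.0445, -0.0744], [-0.006, -0.0439, -0.0733], [0.0073, -0.0395, -0.0568], [0.0107, -0.0287, -0.0376], [0.0114, -0.027, -0.0337]]
top 0 [ 0.4663 -0.2085  0.0522] 0.5987332660467314
```

The offset is along the tool axis only, so the real tips sit 34 mm above the reported TCP. I'll add that to every height, and descend slowly while watching the force.

```bash
sed -i "s/-s\['tool_pos'\])/-s['tool_pos']-[0,0,.034])/; s/s\['tool_pos'\].round(4))/(s['tool_pos']+[0,0,.034]).round(4),'F',s['contact_force'].round(1),round(s['finger_force'],1))/" go.py; echo '0.75 0 0.002 0.03 0 0 0 | 0.75 0 0.002 0.06 0 0 0 | 0.75 0 0.002 0.07 0 0 0 | 0.75 0 0.002 0.075 0 0 0 | 0.75 0 0.002 0.079 0 0 0 | 0.75 0 0.002 0.081 0 0 0 | 0.75 0 0.002 0.081 0 0 0' > path.dat && python3 -m handwheel path.dat;python3 go.py 0.4675 -0.2075 0.004 77.8;  echo '0.2 0 0 0 0 0 0 | 0.2 0 0 0 0 0 0 | 0.2 0 0 0 0 0 0 | 0.2 0 0 0 0 0 0 | 0.2 0 0 0 0 0 0 | 0.2 0 0 0 0 0 0' > path.dat && python3 -m handwheel path.dat 20; python3 go.py 0.5925 -0.1617 0.08 77.8
```

```text
clock: 5.3
tool_pos: [0.4677, -0.2069, -0.0276]
eef_rot: [0.109, 0.994, -0.0, 0.0]
contact_force: [0.3, 0.2, -0.3]
opening: 0.751
finger_force: 0.0
delta [ 0.0001 -0.0006  0.0024] rv [ 0.     0.001 -0.005] dist 0.002 clock 5.3 open 0.751 tcp [ 0.4677 -0.2069  0.0064] F [ 0.3  0.2 -0.3] 0.0
clock: 5.9
tool_pos: [0.4675, -0.2068, -0.0278]
eef_rot: [0.109, 0.994, -0.0, 0.0]
contact_force: [-0.1, 0.4, 4.8]
opening: 0.49
finger_force: 20.0
delta [-0.1123  0.0711 -0.0738] rv [-0.     0.001 -0.005] dist 0.152 clock 5.9 open 0.49 tcp [ 0.4675 -0.2068  0.0062] F [-0.1  0.4  4.8] 20.0
```

```bash
echo '0.2 0 0 -0.03 0 0 0 | 0.2 0 0 -0.06 0 0 0 | 0.2 -0.03 0.02 -0.074 0 0 0 | 0.2 -0.07 0.045 -0.074 0 0 0 | 0.2 -0.1 0.065 -0.074 0 0 0 | 0.2 -0.112 0.071 -0.074 0 0 -0.005 | 0.2 -0.112 0.071 -0.074 0 0 -0.005 | 0.2 -0.112 0.071 -0.074 0 0 -0.005 | 0.2 -0.112 0.071 -0.074 0 0 -0.005' > path.dat && python3 -m handwheel path.dat; python3 go.py 0.5925 -0.1617 0.0085 77.8
python3 - <<'E'
from h import *
p,d=snapshot('side');cv2.imwrite('pics/s3.png',cv2.resize(p[200:350,340:540],(800,600),interpolation=cv2.INTER_CUBIC)[...,::-1])
E
```

```text
clock: 6.8
tool_pos: [0.5899, -0.1628, 0.0454]
eef_rot: [0.107, 0.994, -0.001, -0.001]
contact_force: [-0.7, -0.8, -0.3]
opening: 0.49
finger_force: 20.0
delta [-0.0025  0.0017  0.0709] rv [-0.001 -0.003 -0.001] dist 0.071 clock 6.8 open 0.49 tcp [ 0.5899 -0.1628  0.0794] F [-0.7 -0.8 -0.3] 20.0
```

View pics/s3.png

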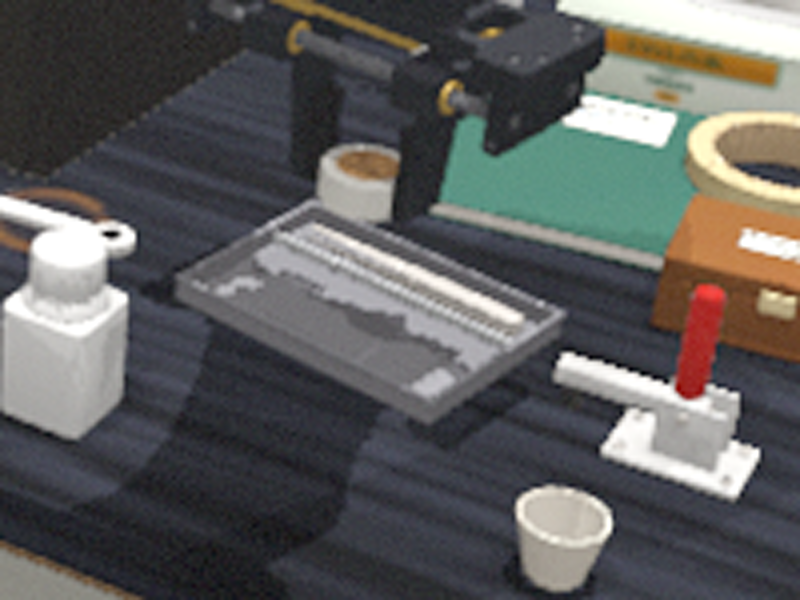

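The stand is held level at crop (365,180), above the tray. Now I'll lower it.

```bash
echo '0.2 -0.0025 0.0017 0.03 0 0 0 | 0.2 -0.0025 0.0017 0.05 0 0 0 | 0.2 -0.0025 0.0017 0.06 0 0 0 | 0.2 -0.0025 0.0017 0.065 0 0 0 | 0.2 -0.0025 0.0017 0.069 0 0 0 | 0.2 -0.0025 0.0017 0.0705 0 0 0 | 0.2 -0.0025 0.0017 0.0705 0 0 0 | 0.2 -0.0025 0.0017 0.0705 0 0 0' > path.dat && python3 -m handwheel path.dat; python3 go.py 0.5925 -0.1617 0.0082 77.8
```

```text
clock: 7.65
tool_pos: [0.5953, -0.1606, -0.024]
eef_rot: [0.106, 0.994, -0.0, 0.001]
contact_force: [-0.5, -1.1, -0.9]
opening: 0.492
finger_force: 20.0
delta [ 0.0025 -0.0016  0.0018] rv [0.    0.001 0.   ] dist 0.004 clock 7.65 open 0.492 tcp [ 0.5953 -0.1606  0.01  ] F [-0.5 -1.1 -0.9] 20.0
```

```bash
echo '0.2 0.0025 -0.0015 0.001 0 0 0 | 0.2 0.0025 -0.0015 0.002 0 0 0 | 0.2 0.0025 -0.0015 0.002 0 0 0 | 0.2 0.0025 -0.0015 0.002 0 0 0' > path.dat && python3 -m handwheel path.dat;echo '0.65 0 0 0 0 0 0 | 0.65 0 0 0 0 0 0 | 0.65 0 0 0 0 0 0 | 0.65 0 0 0 0 0 0' > path.dat && python3 -m handwheel path.dat; python3 go.py 0.466 -0.312 0.1 77.8; echo '0.65 0 0 -0.03 0 0 0 | 0.65 0 0 -0.06 0 0 0 | 0.65 0 0 -0.1 0 0 0 | 0.65 0 0 -0.1 0 0 0 | 0.65 0 0 -0.1 0 0 0' > path.dat && python3 -m handwheel path.dat; python3 go.py 0.466 -0.312 0.1 77.8
```

```text
clock: 8.05
tool_pos: [0.5917, -0.1618, -0.0258]
eef_rot: [0.106, 0.994, -0.0, -0.0]
contact_force: [-2.2, 0.4, 6.4]
opening: 0.498
finger_force: 20.0
clock: 8.45
tool_pos: [0.5921, -0.1614, -0.0267]
eef_rot: [0.106, 0.994, 0.0, -0.0]
contact_force: [0.6, 0.1, 0.6]
opening: 0.652
finger_force: 0.0
delta [ 0.0914 -0.1738 -0.0927] rv [ 0. -0.  0.] dist 0.217 clock 8.45 open 0.652 tcp [ 0.5921 -0.1614  0.0073] F [0.6 0.1 0.6] 0.0
clock: 8.95
tool_pos: [0.5926, -0.1617, 0.0741]
eef_rot: [0.106, 0.994, -0.0, 0.001]
contact_force: [0.2, 0.1, -0.1]
opening: 0.651
finger_force: 0.0
delta [ 0.092  -0.1737  0.008 ] rv [-0.     0.002 -0.   ] dist 0.197 clock 8.95 open 0.651 tcp [ 0.5926 -0.1617  0.1081] F [ 0.2  0.1 -0.1] 0.0
```

```bash
echo '0.65 0.092 -0.174 0.008 0 0 0 | 0.65 0.092 -0.174 0.008 0 0 0 | 0.65 0.092 -0.174 0.008 0 0 0 | 0.65 0.092 -0.174 0.008 0 0 0 | 0.65 0.092 -0.174 0.008 0 0 0 | 0.65 0.092 -0.174 0.008 0 0 0 | 0.65 0.092 -0.174 0.008 0 0 0 | 0.65 0.092 -0.174 0.008 0 0 0' > path.dat && python3 -m handwheel path.dat; python3 go.py 0.466 -0.312 0.012 77.8; python3 - <<'E'
from h import *
p,d=snapshot('top');C=cloud('top',d)
m=np.zeros((480,640),np.uint8);hsv=cv2.cvtColor(p,cv2.COLOR_RGB2HSV)
o=(hsv[...,0]>8)&(hsv[...,0]<24)&(hsv[...,1]>70)&(hsv[...,2]>110)
o[:205]=0;o[250:]=0;o[:,:378]=0;o[:,445:]=0
q=np.argwhere(o)[:,::-1];r=ray('top',q,.0205);print(len(q),r.mean(0).round(4),np.median(C[o][:,2]).round(4) if len(q) else '')
o=(C[...,2]>.012)&(C[...,2]<.026)&(hsv[...,2]>120);o[:200]=0;o[250:]=0;o[:,:378]=0;o[:,440:]=0
q=np.argwhere(o)[:,::-1];r=ray('top',q,.02)[:,:2];print(len(q),r.mean(0).round(4),cv2.minEnclosingCircle(r.astype(np.float32)),C[o][:,2].mean())
cv2.imwrite('pics/s4.png',cv2.resize(p[190:310,320:490],None,fx=4.6,fy=4.6,interpolation=cv2.INTER_CUBIC)[...,::-1])
E
```

```text
clock: 9.75
tool_pos: [0.4668, -0.3101, 0.0651]
eef_rot: [0.105, 0.995, 0.001, 0.0]
contact_force: [-0.9, 0.5, 0.0]
opening: 0.655
finger_force: 0.0
delta [ 0.0004 -0.0022  0.0871] rv [0.002 0.    0.003] dist 0.087 clock 9.75 open 0.655 tcp [ 0.4668 -0.3101  0.0991] F [-0.9  0.5  0. ] 0.0
83 [ 0.5931 -0.1615  0.0205] 0.0197
331 [ 0.5964 -0.1641] ((0.6013099551200867, -0.1635095179080963), 0.08807269483804703) 0.017619634634124384
```

View pics/s4.png

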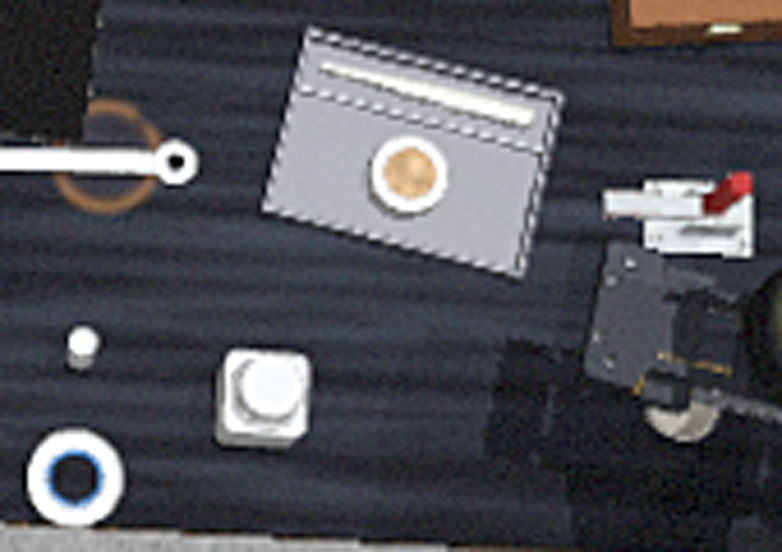

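The stand lies flat, pad up, centred in the wide compartment at (408,172). Next is the crucible.

```bash
echo '0.65 0 -0.001 0.04 0 0 0 | 0.65 0 -0.001 0.065 0 0 0 | 0.65 0 -0.001 0.078 0 0 0 | 0.65 0 -0.001 0.085 0 0 0 | 0.65 0 -0.001 0.087 0 0 0 | 0.65 0 -0.001 0.087 0 0 0 | 0.65 0 -0.001 0.087 0 0 0' > path.dat && python3 -m handwheel path.dat 10; echo '0.2 0 0 0 0 0 0 | 0.2 0 0 0 0 0 0 | 0.2 0 0 0 0 0 0 | 0.2 0 0 0 0 0 0 | 0.2 0 0 0 0 0 0 | 0.2 0 0 0 0 0 0' > path.dat && python3 -m handwheel path.dat 10; python3 go.py 0.593 -0.1615 0.1 77.8
```

```text
clock: 10.5
tool_pos: [0.4659, -0.3134, -0.0207]
eef_rot: [0.106, 0.994, -0.0, 0.001]
contact_force: [-0.5, 0.5, 0.0]
opening: 0.649
finger_force: 0.0
clock: 11.1
tool_pos: [0.4654, -0.3131, -0.0214]
eef_rot: [0.106, 0.994, -0.0, 0.0]
contact_force: [-0.1, 0.2, 3.6]
opening: 0.406
finger_force: 9.5
delta [-0.0927  0.1751 -0.0873] rv [0. 0. 0.] dist 0.217 clock 11.1 open 0.406 tcp [ 0.4654 -0.3131  0.0126] F [-0.1  0.2  3.6] 9.5
```

```bash
echo '0.2 0 0 -0.03 0 0 0 | 0.2 0 0 -0.06 0 0 0 | 0.2 0 0 -0.087 0 0 0 | 0.2 -0.02 0.04 -0.087 0 0 0 | 0.2 -0.04 0.08 -0.087 0 0 0 | 0.2 -0.06 0.12 -0.087 0 0 0 | 0.2 -0.08 0.15 -0.087 0 0 0 | 0.2 -0.09 0.17 -0.087 0 0 0 | 0.2 -0.0927 0.1751 -0.087 0 0 0 | 0.2 -0.0927 0.1751 -0.087 0 0 0' > path.dat && python3 -m handwheel path.dat; echo '0.2 0 0 0 0 0 0 | 0.2 0 0 0 0 0 0 | 0.2 0 0 0 0 0 0' > path.dat && python3 -m handwheel path.dat; python3 go.py 0.593 -0.1615 0.0345 77.8
python3 - <<'E'
from h import *
p,d=snapshot('side');cv2.imwrite('pics/s5.png',cv2.resize(p[200:350,340:540],(800,600),interpolation=cv2.INTER_CUBIC)[...,::-1])
E
```

```text
clock: 12.1
tool_pos: [0.5924, -0.1611, 0.065]
eef_rot: [0.106, 0.994, -0.0, -0.0]
contact_force: [-0.8, -0.7, -1.5]
opening: 0.402
finger_force: 9.9
clock: 12.4
tool_pos: [0.5918, -0.1632, 0.0653]
eef_rot: [0.107, 0.994, -0.0, -0.0]
contact_force: [-1.1, 0.7, -1.1]
opening: 0.402
finger_force: 9.9
delta [-0.0008  0.0019  0.0648] rv [-0.001 -0.001 -0.002] dist 0.065 clock 12.4 open 0.402 tcp [ 0.5918 -0.1632  0.0993] F [-1.1  0.7 -1.1] 9.9
```

View pics/s5.png

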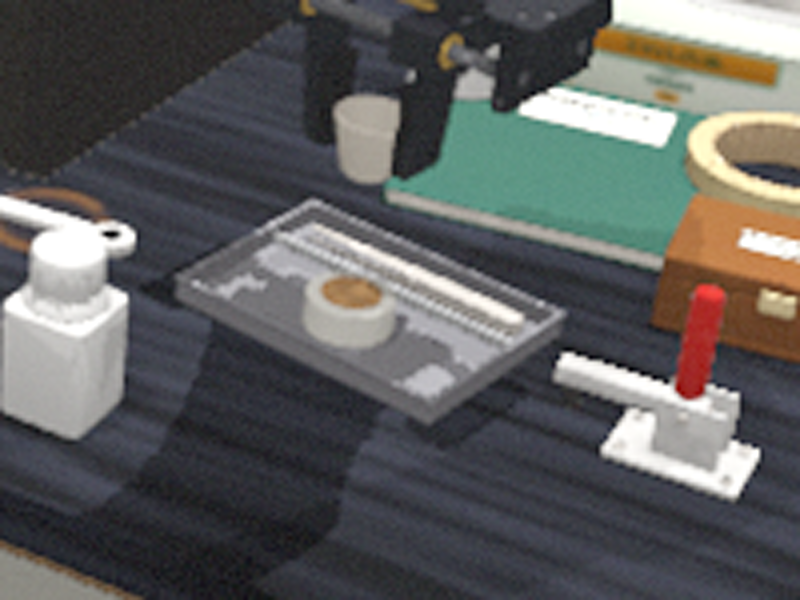

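The crucible is held at crop (368,140), roughly upright, above the stand at (350,310). Now I'll lower it to just above the pad and check alignment in the depth data.

```bash
echo '0.2 -0.0008 0.001 0.02 0 0 0 | 0.2 -0.0008 0.001 0.04 0 0 0 | 0.2 -0.0008 0.001 0.054 0 0 0 | 0.2 -0.0008 0.001 0.06 0 0 0 | 0.2 -0.0008 0.001 0.06 0 0 0 | 0.2 -0.0008 0.001 0.06 0 0 0 | 0.2 -0.0008 0.001 0.06 0 0 0' > path.dat && python3 -m handwheel path.dat; python3 go.py 0.593 -0.1615 0.0345 77.8
python3 - <<'E'
from h import *
for n in('side','top'):
    p,d=snapshot(n);C=cloud(n,d);r=C[...,:2]-[.593,-.1615]
    m=(d>0)&(np.hypot(r[...,0],r[...,1])<.03)&(C[...,2]>.027)&(C[...,2]<.065)&(p.min(2)>110)
    # circle fit per height slab
    from scipy.optimize import least_squares
    for a,b in((.028,.036),(.036,.046),(.046,.056)):
        k=m&(C[...,2]>a)&(C[...,2]<b);P=C[k]
        if len(P)<12: print(n,a,len(P));continue
        f=least_squares(lambda v:np.hypot(P[:,0]-v[0],P[:,1]-v[1])-(.011+(P[:,2]-.024)/.03*.008),[.593,-.1615],loss='soft_l1',f_scale=.002)
        print(n,a,len(P),f.x.round(4),f.cost)
    if n=='side': cv2.imwrite('pics/s6.png',cv2.resize(p[220:310,370:490],None,fx=6,fy=6,interpolation=cv2.INTER_CUBIC)[...,::-1])
E
```

```text
clock: 13.15
tool_pos: [0.5945, -0.1608, 0.0063]
eef_rot: [0.106, 0.994, -0.0, 0.001]
contact_force: [0.3, -0.3, 0.8]
opening: 0.407
finger_force: 9.9
delta [ 0.0013 -0.001   0.0058] rv [ 0.     0.002 -0.   ] dist 0.006 clock 13.15 open 0.407 tcp [ 0.5945 -0.1608  0.0403] F [ 0.3 -0.3  0.8] 9.9
side 0.028 25 [ 0.5984 -0.161 ] 1.8182688816698202e-05
side 0.036 75 [ 0.5977 -0.1616] 0.00015901193057389867
side 0.046 121 [ 0.5972 -0.1642] 0.00020930048144352986
top 0.028 13 [ 0.5992 -0.1644] 6.0563536934912015e-05
top 0.036 1
top 0.046 7
```

View pics/s6.png

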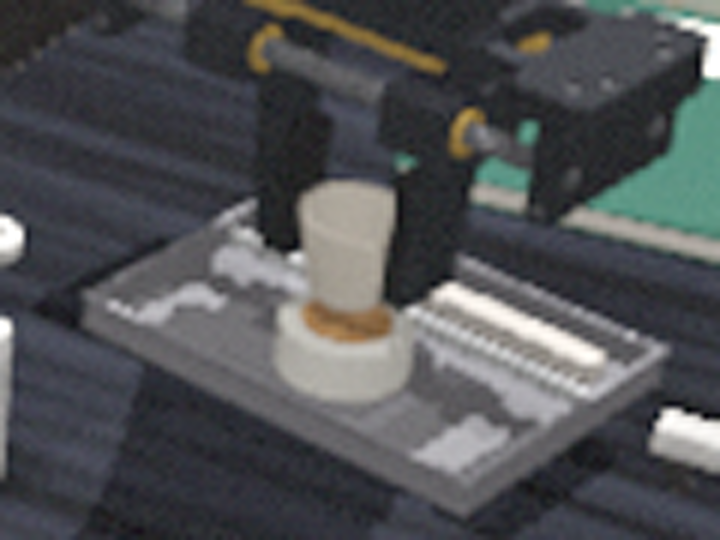

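The foot is about 3 mm too far forward on the pad (foot centre around (345,291), wanted around (348,299)). I'll shift back and then set it down.

```bash
echo '0.2 0.0033 -0.0012 0 0 0 0 | 0.2 0.0033 -0.0012 0.002 0 0 0 | 0.2 0.0033 -0.0012 0.003 0 0 0 | 0.2 0.0033 -0.0012 0.004 0 0 0 | 0.2 0.0033 -0.0012 0.005 0 0 0 | 0.2 0.0033 -0.0012 0.005 0 0 0' > path.dat && python3 -m handwheel path.dat; python3 go.py 0.591 -0.1615 0.0335
python3 - <<'E'
from h import *
p,d=snapshot('side')
cv2.imwrite('pics/s7.png',cv2.resize(p[240:310,380:470],None,fx=8,fy=8,interpolation=cv2.INTER_CUBIC)[...,::-1])
E
```

```text
clock: 13.85
tool_pos: [0.5902, -0.1611, 0.0002]
eef_rot: [0.106, 0.994, 0.0, -0.0]
contact_force: [-0.5, 0.5, -0.3]
opening: 0.399
finger_force: 9.9
delta [-0.0008 -0.0003  0.0007] rv [0. 0. 0.] dist 0.001 clock 13.85 open 0.399 tcp [ 0.5902 -0.1611  0.0342] F [-0.5  0.5 -0.3] 9.9
```

View pics/s7.png

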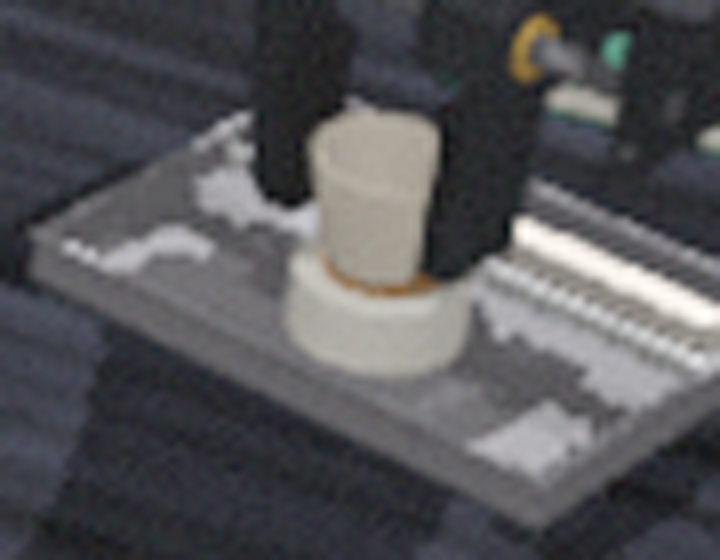

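The crucible is just above or on the pad, near centre (foot around (372,275)). Lowering the last millimetre and releasing.

```bash
echo '0.2 -0.0005 0 0.001 0 0 0 | 0.2 -0.0005 0 0.0015 0 0 0 | 0.2 -0.0005 0 0.0015 0 0 0' > path.dat && python3 -m handwheel path.dat; echo '0.42 0 0 0 0 0 0 | 0.44 0 0 0 0 0 0 | 0.48 0 0 0 0 0 0 | 0.6 0 0 0 0 0 0 | 0.6 0 0 0 0 0 0' > path.dat && python3 -m handwheel path.dat; echo '0.6 0 0 -0.03 0 0 0 | 0.6 0 0 -0.06 0 0 0 | 0.6 0 0 -0.1 0 0 0 | 0.6 0 0 -0.1 0 0 0 | 0.6 0 0 -0.1 0 0 0' > path.dat && python3 -m handwheel path.dat; python3 go.py 0.457 -0.0785 0.13 90
```

```text
clock: 14.2
tool_pos: [0.5908, -0.1613, -0.0011]
eef_rot: [0.106, 0.994, 0.0, 0.0]
contact_force: [-1.0, 0.7, 0.1]
opening: 0.399
finger_force: 9.8
clock: 14.7
tool_pos: [0.5908, -0.1612, -0.0011]
eef_rot: [0.106, 0.994, 0.0, 0.0]
contact_force: [0.2, 0.5, -1.3]
opening: 0.597
finger_force: 0.0
clock: 15.2
tool_pos: [0.5913, -0.1615, 0.0997]
eef_rot: [0.106, 0.994, -0.0, 0.001]
contact_force: [0.4, 0.0, -0.4]
opening: 0.604
finger_force: 0.0
delta [0.1488 0.0527 0.0035] rv [-0.     0.002 -0.213] dist 0.158 clock 15.2 open 0.604 tcp [ 0.5913 -0.1615  0.1337] F [ 0.4  0.  -0.4] 0.0
```

```bash
echo '0.8 0.149 0.053 0.003 0 0 -0.213 | 0.8 0.149 0.053 0.003 0 0 -0.213 | 0.8 0.149 0.053 0.003 0 0 -0.213 | 0.8 0.149 0.053 0.003 0 0 -0.213 | 0.8 0.149 0.053 0.003 0 0 -0.213 | 0.8 0.149 0.053 0.003 0 0 -0.213 | 0.8 0.149 0.053 0.003 0 0 -0.213 | 0.8 0.149 0.053 0.003 0 0 -0.213' > path.dat && python3 -m handwheel path.dat; python3 go.py 0.457 -0.08 0.026 90
python3 - <<'E'
from h import *
p,d=snapshot('top');C=cloud('top',d);q0=proj('top',[.593,-.1615,.05])[0];print(q0)
r=C[...,:2]-[.593,-.1615]
m=(d>0)&(np.hypot(r[...,0],r[...,1])<.045)&(C[...,2]>.044)&(C[...,2]<.06)
q=np.argwhere(m)[:,::-1];w=ray('top',q,.0505)[:,:2].astype(np.float32)
print(len(q),w.mean(0),cv2.minEnclosingCircle(w),np.percentile(C[m][:,2],[10,50,90]))
p,d=snapshot('side');cv2.imwrite('pics/s8.png',cv2.resize(np.hstack([p[225:325,350:490]]),None,fx=5,fy=5,interpolation=cv2.INTER_CUBIC)[...,::-1])
E
```

```text
clock: 16.0
tool_pos: [0.4577, -0.0787, 0.0956]
eef_rot: [0.001, 1.0, 0.0, 0.001]
contact_force: [0.1, -0.4, -1.1]
opening: 0.799
finger_force: 0.0
delta [ 0.0008 -0.0013  0.1036] rv [ 0.     0.001 -0.002] dist 0.104 clock 16.0 open 0.799 tcp [ 0.4577 -0.0787  0.1296] F [ 0.1 -0.4 -1.1] 0.0
[410.78648275 224.3819892 ]<stdin>:6: RuntimeWarning: Mean of empty slice.
  ret = um.true_divide(
Traceback (most recent call last):
IndexError: index -1 is out of bounds for axis 0 with size 0
```

```bash
cat > chk.py <<'E'
from h import *
from scipy.optimize import least_squares
p,d=snapshot('side');C=cloud('side',d);r=C[...,:2]-[.593,-.1615]
m=(d>0)&(np.hypot(r[...,0],r[...,1])<.032)&(p.min(2)>100)
zf=.0205
for a,b in((.004,.017),(.024,.032),(.032,.04),(.04,.048)):
    k=m&(C[...,2]>a)&(C[...,2]<b);P=C[k]
    if len(P)<8: print(a,len(P));continue
    rad=(lambda z:.022+0*z) if b<.02 else (lambda z:.011+(z-zf)/.03*.008)
    # front surface only: keep outward-facing points nearest camera
    f=least_squares(lambda v:np.hypot(P[:,0]-v[0],P[:,1]-v[1])-rad(P[:,2]),[.593,-.1615],loss='soft_l1',f_scale=.001)
    print(a,len(P),f.x.round(4),np.sqrt(np.mean(f.fun**2)).round(4))
k=m&(C[...,2]>.022);print('ztop',np.percentile(C[k][:,2],[50,98,100]).round(4))
E
python3 chk.py
```

```text
0.004 148 [ 0.5951 -0.1633] 0.0022
0.024 43 [ 0.5931 -0.1607] 0.0012
0.032 79 [ 0.5934 -0.161 ] 0.0016
0.04 124 [ 0.593  -0.1611] 0.0018
ztop [0.0422 0.0517 0.0528]
```

The crucible stands upright at (0.593, -0.161), on the stand's centre. Next is the bottle.

```bash
echo '0.8 0.0008 -0.0013 0.04 0 0 0 | 0.8 0.0008 -0.0013 0.07 0 0 0 | 0.8 0.0008 -0.0013 0.09 0 0 0 | 0.8 0.0008 -0.0013 0.1 0 0 0 | 0.8 0.0008 -0.0013 0.1035 0 0 0 | 0.8 0.0008 -0.0013 0.1035 0 0 0 | 0.8 0.0008 -0.0013 0.1035 0 0 0' > path.dat && python3 -m handwheel path.dat; echo '0.3 0 0 0 0 0 0 | 0.3 0 0 0 0 0 0 | 0.3 0 0 0 0 0 0 | 0.3 0 0 0 0 0 0 | 0.3 0 0 0 0 0 0 | 0.3 0 0 0 0 0 0' > path.dat && python3 -m handwheel path.dat 12; python3 go.py 0.4761 0.2219 0.11 100.6
```

```text
clock: 16.8
tool_pos: [0.456, -0.0794, -0.0072]
eef_rot: [0.0, 1.0, 0.0, 0.0]
contact_force: [0.5, -0.4, 0.1]
opening: 0.799
finger_force: 0.0
clock: 17.4
tool_pos: [0.4557, -0.0794, -0.0073]
eef_rot: [-0.0, 1.0, -0.0, 0.0]
contact_force: [-0.1, 0.0, 4.4]
opening: 0.501
finger_force: 12.0
delta [-0.0205  0.3012 -0.0834] rv [-0.     0.001 -0.185] dist 0.313 clock 17.4 open 0.501 tcp [ 0.4557 -0.0794  0.0267] F [-0.1  0.   4.4] 12.0
```

```bash
echo '0.3 0 0 -0.03 0 0 0 | 0.3 0 0 -0.06 0 0 0 | 0.3 0 0 -0.0834 0 0 0 | 0.3 0 0.04 -0.0834 0 0 -0.03 | 0.3 -0.005 0.08 -0.0834 0 0 -0.06 | 0.3 -0.008 0.12 -0.0834 0 0 -0.09 | 0.3 -0.011 0.16 -0.0834 0 0 -0.12 | 0.3 -0.015 0.2 -0.0834 0 0 -0.15 | 0.3 -0.018 0.24 -0.0834 0 0 -0.185 | 0.3 -0.02 0.27 -0.0834 0 0 -0.185' > path.dat && python3 -m handwheel path.dat; echo '0.3 0.005 0.016 0 0 0 0 | 0.3 0.005 0.026 0 0 0 0 | 0.3 0.005 0.03 0 0 0 0 | 0.3 0.005 0.03 0 0 0 0 | 0.3 0.005 0.03 0 0 0 0' > path.dat && python3 -m handwheel path.dat; python3 go.py 0.4761 0.2219 0.0295 100.6
```

```text
clock: 18.4
tool_pos: [0.4751, 0.1939, 0.0757]
eef_rot: [-0.094, 0.996, 0.001, -0.0]
contact_force: [0.3, 0.2, 0.2]
opening: 0.504
finger_force: 12.0
clock: 18.9
tool_pos: [0.4654, 0.2177, 0.0757]
eef_rot: [-0.092, 0.996, -0.001, -0.0]
contact_force: [-0.7, -0.3, -0.0]
opening: 0.501
finger_force: 12.0
delta [-0.0114  0.0023  0.0802] rv [-0.001 -0.    -0.002] dist 0.081 clock 18.9 open 0.501 tcp [0.4654 0.2177 0.1097] F [-0.7 -0.3 -0. ] 12.0
```

```bash
echo '0.3 -0.0114 0.0023 0.01 0 0 0 | 0.3 -0.0114 0.0023 0.04 0 0 0 | 0.3 -0.0114 0.0023 0.06 0 0 0 | 0.3 -0.0114 0.0023 0.072 0 0 0 | 0.3 -0.0114 0.0023 0.078 0 0 0 | 0.3 -0.0114 0.0023 0.08 0 0 0 | 0.3 -0.0114 0.0023 0.081 0 0 0 | 0.3 -0.0114 0.0023 0.081 0 0 0' > path.dat && python3 -m handwheel path.dat; python3 go.py 0.4761 0.2219 0.0285 100.6
```

```text
clock: 19.7
tool_pos: [0.4763, 0.2239, -0.0046]
eef_rot: [-0.092, 0.996, 0.0, 0.001]
contact_force: [-0.3, -0.1, -0.1]
opening: 0.502
finger_force: 12.0
delta [ 0.0006 -0.0019  0.0009] rv [0.001 0.001 0.   ] dist 0.002 clock 19.7 open 0.502 tcp [0.4763 0.2239 0.0294] F [-0.3 -0.1 -0.1] 12.0
```

```bash
echo '0.3 0 -0.001 0.0008 0 0 0 | 0.3 0 -0.001 0.0015 0 0 0 | 0.3 0 -0.001 0.0015 0 0 0' > path.dat && python3 -m handwheel path.dat; echo '0.53 0 0 0 0 0 0 | 0.6 0 0 0 0 0 0 | 0.75 0 0 0 0 0 0 | 0.75 0 0 0 0 0 0' > path.dat && python3 -m handwheel path.dat;  echo '0.75 0 0 -0.03 0 0 0 | 0.75 0 0 -0.07 0 0 0 | 0.75 0 0 -0.11 0 0 0 | 0.75 0 0 -0.11 0 0 0 | 0.75 0 0 -0.11 0 0 0' > path.dat && python3 -m handwheel path.dat; python3 go.py 0.4918 0.403 0.1 90
```

```text
clock: 20.0
tool_pos: [0.4765, 0.2231, -0.0053]
eef_rot: [-0.093, 0.996, 0.0, 0.001]
contact_force: [-1.1, -0.3, 8.7]
opening: 0.499
finger_force: 12.0
clock: 20.4
tool_pos: [0.476, 0.2226, -0.0068]
eef_rot: [-0.092, 0.996, -0.0, -0.0]
contact_force: [0.0, 0.1, 0.2]
opening: 0.745
finger_force: 0.0
clock: 20.9
tool_pos: [0.4765, 0.2226, 0.1039]
eef_rot: [-0.092, 0.996, 0.0, 0.001]
contact_force: [0.3, 0.6, -0.5]
opening: 0.752
finger_force: 0.0
delta [-0.0481  0.1745  0.0381] rv [0.001 0.002 0.185] dist 0.185 clock 20.9 open 0.752 tcp [0.4765 0.2226 0.1379] F [ 0.3  0.6 -0.5] 0.0
```

```bash
python3 - <<'E'
from h import *
C=cloud('side',np.load('side0.npy'));m=(C[...,2]>.1)&(C[...,1]>.02)&(C[...,1]<.4)&(C[...,0]>.5)&(C[...,0]<.75)&(C[...,2]<.5)
print(m.sum(),np.percentile(C[m][:,0],[.5,2,10,50]))
p,d=snapshot('top');C=cloud('top',d);r=C[...,:2]-[.476,.222]
k=(np.hypot(r[...,0],r[...,1])<.05)&(C[...,2]>.078)&(C[...,2]<.093)&(p.min(2)>140);q=np.argwhere(k)[:,::-1]
w=ray('top',q,.086)[:,:2].astype(np.float32);print('cap',len(q),w.mean(0) if len(q) else '',np.median(C[k][:,2]) if len(q) else '')
E
python3 go.py 0.4918 0.403 0.1 100.6
```

```text
28606 [0.59738756 0.59877572 0.60113972 0.61216291]
cap 0  
delta [-0.049   0.1748  0.0369] rv [-0. -0. -0.] dist 0.185 clock 20.95 open 0.751 tcp [0.4758 0.2222 0.137 ] F [ 0.1 -0.5 -1.4] 0.0
```

```bash
echo '0.4 -0.049 0.175 0 0 0 0 | 0.4 -0.049 0.175 0 0 0 0 | 0.4 -0.049 0.175 0 0 0 0 | 0.4 -0.049 0.175 0 0 0 0 | 0.4 -0.049 0.175 0.037 0 0 0 | 0.4 -0.049 0.175 0.037 0 0 0 | 0.4 -0.049 0.175 0.037 0 0 0 | 0.4 -0.049 0.175 0.037 0 0 0' > path.dat && python3 -m handwheel path.dat; python3 go.py 0.4918 0.403 0.0145 100.6
python3 - <<'E'
from h import *
p,d=snapshot('top');C=cloud('top',d);r=C[...,:2]-[.476,.222]
k=(np.hypot(r[...,0],r[...,1])<.05)&(C[...,2]>.078)&(C[...,2]<.093)&(p.min(2)>140);q=np.argwhere(k)[:,::-1]
w=ray('top',q,.086)[:,:2].astype(np.float32);print('cap',len(q),w.mean(0) if len(q) else '',np.median(C[k][:,2]) if len(q) else '')
p,d=snapshot('side');C=cloud('side',d);r=C[...,:2]-[.492,.403];h=cv2.cvtColor(p,cv2.COLOR_RGB2HSV)
k=(np.hypot(r[...,0],r[...,1])<.03)&(C[...,2]>.018)&(C[...,2]<.032)&(p[...,0]>120);P=C[k];print(len(P),P.mean(0) if len(P) else '')
from scipy.optimize import least_squares
if len(P)>6:print(least_squares(lambda v:np.hypot(P[:,0]-v[0],P[:,1]-v[1])-.0075,[.492,.403],loss='soft_l1',f_scale=.001).x)
E
```

```text
clock: 21.75
tool_pos: [0.4924, 0.4026, 0.0667]
eef_rot: [-0.092, 0.996, -0.0, 0.0]
contact_force: [-0.1, 0.5, 1.7]
opening: 0.398
finger_force: 0.0
delta [0.0006 0.0005 0.0862] rv [-0.001  0.    -0.001] dist 0.086 clock 21.75 open 0.398 tcp [0.4924 0.4026 0.1007] F [-0.1  0.5  1.7] 0.0
cap 117 [0.47849834 0.22108838] 0.08479511012082505
40 [0.4923263  0.40052153 0.02423645]
[0.49506106 0.4034932 ]
```

```bash
echo '0.4 0.0 0.0005 0.04 0 0 0 | 0.4 0 0.0005 0.065 0 0 0 | 0.4 0 0.0005 0.078 0 0 0 | 0.4 0 0.0005 0.084 0 0 0 | 0.4 0 0.0005 0.086 0 0 0 | 0.4 0 0.0005 0.086 0 0 0 | 0.4 0 0.0005 0.086 0 0 0' > path.dat && python3 -m handwheel path.dat; echo '0.05 0 0 0 0 0 0 | 0.05 0 0 0 0 0 0 | 0.05 0 0 0 0 0 0 | 0.05 0 0 0 0 0 0 | 0.05 0 0 0 0 0 0 | 0.05 0 0 0 0 0 0' > path.dat && python3 -m handwheel path.dat 20; python3 go.py 0.5324 0.2691 0.10 100.6
```

```text
clock: 22.55
tool_pos: [0.4925, 0.4049, -0.0185]
eef_rot: [-0.092, 0.996, 0.001, 0.001]
contact_force: [0.4, -0.7, 0.8]
opening: 0.4
finger_force: 0.0
clock: 23.15
tool_pos: [0.4923, 0.4042, -0.019]
eef_rot: [-0.092, 0.996, 0.0, 0.0]
contact_force: [0.0, -0.2, 6.4]
opening: 0.165
finger_force: 21.3
delta [-0.0146 -0.1401 -0.085 ] rv [-0.     0.001  0.   ] dist 0.165 clock 23.15 open 0.165 tcp [0.4923 0.4042 0.015 ] F [ 0.  -0.2  6.4] 21.3
```

```bash
echo '0.05 0 0 -0.03 0 0 0 | 0.05 0 0 -0.06 0 0 0 | 0.05 0 0 -0.085 0 0 0 | 0.05 -0.005 -0.04 -0.085 0 0 0 | 0.05 -0.01 -0.08 -0.085 0 0 0 | 0.05 -0.0146 -0.12 -0.085 0 0 0 | 0.05 -0.0146 -0.135 -0.085 0 0 0 | 0.05 -0.0146 -0.14 -0.085 0 0 0 | 0.05 -0.0146 -0.14 -0.085 0 0 0 | 0.05 -0.0146 -0.14 -0.085 0 0 0' > path.dat && python3 -m handwheel path.dat; echo '0.05 0 0 0 0 0 0 | 0.05 0 0 0 0 0 0' > path.dat && python3 -m handwheel path.dat; python3 go.py 0.5324 0.2691 0.018 100.6
python3 - <<'E'
from h import *
p,d=snapshot('side');q,e=snapshot('top')
a=cv2.resize(p[100:300,140:340],(400,400));b=cv2.resize(q[180:300,190:310],(400,400))
cv2.imwrite('pics/s9.png',np.hstack([a,b])[...,::-1])
E
```

```text
clock: 24.15
tool_pos: [0.5311, 0.2721, 0.0655]
eef_rot: [-0.094, 0.996, 0.001, -0.0]
contact_force: [0.3, 0.3, 0.0]
opening: 0.16
finger_force: 20.6
clock: 24.35
tool_pos: [0.5314, 0.271, 0.0653]
eef_rot: [-0.094, 0.996, 0.001, -0.0]
contact_force: [-0.7, 0.5, 0.2]
opening: 0.163
finger_force: 20.6
delta [-0.0006 -0.0021  0.0813] rv [0.001 0.    0.002] dist 0.081 clock 24.35 open 0.163 tcp [0.5314 0.271  0.0993] F [-0.7  0.5  0.2] 20.6
```

View pics/s9.png

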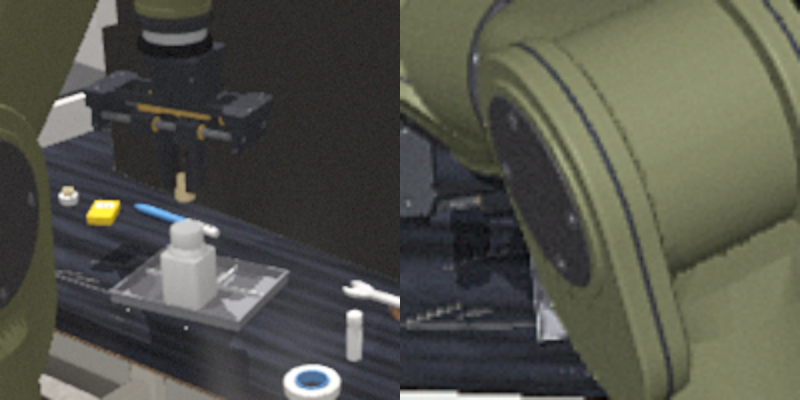

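The union is held hexagon down at (185,190), and the bottle is upright in the largest compartment. Lowering slowly.

```bash
echo '0.05 0 -0.001 0.02 0 0 0 | 0.05 0 -0.001 0.045 0 0 0 | 0.05 0 -0.001 0.062 0 0 0 | 0.05 0 -0.001 0.072 0 0 0 | 0.05 0 -0.001 0.078 0 0 0 | 0.05 0 -0.001 0.08 0 0 0 | 0.05 0 -0.001 0.0815 0 0 0 | 0.05 0 -0.001 0.0815 0 0 0' > path.dat && python3 -m handwheel path.dat; python3 go.py 0.5324 0.2691 0.0168 100.6
```

```text
clock: 25.25
tool_pos: [0.5325, 0.2686, -0.0157]
eef_rot: [-0.092, 0.996, 0.0, 0.0]
contact_force: [0.4, 0.7, -1.2]
opening: 0.158
finger_force: 20.6
delta [0.     0.0006 0.0015] rv [0.    0.001 0.   ] dist 0.002 clock 25.25 open 0.158 tcp [0.5325 0.2686 0.0183] F [ 0.4  0.7 -1.2] 20.6
```

```bash
echo '0.05 0 0 0.001 0 0 0 | 0.05 0 0 0.0018 0 0 0 | 0.05 0 0 0.0018 0 0 0' > path.dat && python3 -m handwheel path.dat; echo '0.2 0 0 0 0 0 0 | 0.25 0 0 0 0 0 0 | 0.35 0 0 0 0 0 0 | 0.35 0 0 0 0 0 0' > path.dat && python3 -m handwheel path.dat;  echo '0.35 0 0 -0.03 0 0 0 | 0.35 0 0 -0.06 0 0 0 | 0.35 0 0 -0.1 0 0 0 | 0.35 0 0 -0.1 0 0 0 | 0.35 0 0 -0.1 0 0 0' > path.dat && python3 -m handwheel path.dat; python3 go.py 0.4805 0.0195 0.12 90
```

```text
clock: 25.55
tool_pos: [0.5326, 0.2685, -0.017]
eef_rot: [-0.092, 0.996, 0.0, 0.001]
contact_force: [-1.0, -0.1, 4.6]
opening: 0.157
finger_force: 21.8
clock: 25.95
tool_pos: [0.5321, 0.2678, -0.0182]
eef_rot: [-0.092, 0.996, -0.0, -0.0]
contact_force: [-0.2, 0.2, 0.5]
opening: 0.348
finger_force: 0.0
clock: 26.45
tool_pos: [0.5326, 0.2679, 0.0824]
eef_rot: [-0.092, 0.996, -0.0, 0.001]
contact_force: [0.5, 0.6, 0.1]
opening: 0.348
finger_force: 0.0
delta [ 0.0968 -0.2346 -0.0037] rv [-0.     0.001  0.185] dist 0.254 clock 26.45 open 0.348 tcp [0.5326 0.2679 0.1164] F [0.5 0.6 0.1] 0.0
```

```bash
echo '0.4 0.097 -0.235 -0.01 0 0 0.185 | 0.4 0.097 -0.235 -0.01 0 0 0.185 | 0.4 0.097 -0.235 -0.01 0 0 0.185 | 0.4 0.097 -0.235 -0.01 0 0 0.185 | 0.4 0.097 -0.235 -0.01 0 0 0.185 | 0.4 0.097 -0.235 -0.01 0 0 0.185 | 0.4 0.097 -0.235 -0.01 0 0 0.185 | 0.4 0.097 -0.235 -0.01 0 0 0.185 | 0.4 0.097 -0.235 -0.01 0 0 0.185' > path.dat && python3 -m handwheel path.dat; python3 go.py 0.4805 0.0195 0.026 90
python3 - <<'E'
from h import *
from scipy.optimize import least_squares
p,d=snapshot('side');C=cloud('side',d)
for n,c,r0,z0,z1 in(('union',(.5324,.2685),.0075,.018,.034),('vial',(.48,.019),.0075,.012,.045)):
    r=C[...,:2]-c
    k=(np.hypot(r[...,0],r[...,1])<.03)&(C[...,2]>z0)&(C[...,2]<z1)&(p[...,0]>110);P=C[k]
    if len(P)>6:
        f=least_squares(lambda v:np.hypot(P[:,0]-v[0],P[:,1]-v[1])-r0,c,loss='soft_l1',f_scale=.001).x;print(n,len(P),f.round(4),P.max(0).round(3),P.min(0).round(3))
    else: print(n,len(P))
E
```

```text
clock: 27.35
tool_pos: [0.4804, 0.0218, 0.0917]
eef_rot: [-0.002, 1.0, 0.001, 0.0]
contact_force: [0.4, 0.6, 0.1]
opening: 0.403
finger_force: 0.0
delta [-0.     -0.0024  0.0997] rv [0.002 0.    0.003] dist 0.1 clock 27.35 open 0.403 tcp [0.4804 0.0218 0.1257] F [0.4 0.6 0.1] 0.0
union 0
vial 105 [0.4844 0.0186] [0.486 0.025 0.044] [0.474 0.01  0.013]
```

```bash
echo '0.4 -0.0005 -0.0012 0.04 0 0 0 | 0.4 -0.0005 -0.0012 0.075 0 0 0 | 0.4 -0.0005 -0.0012 0.09 0 0 0 | 0.4 -0.0005 -0.0012 0.097 0 0 0 | 0.4 -0.0005 -0.0012 0.0995 0 0 0 | 0.4 -0.0005 -0.0012 0.0995 0 0 0 | 0.4 -0.0005 -0.0012 0.0995 0 0 0' > path.dat && python3 -m handwheel path.dat; echo '0.05 0 0 0 0 0 0 | 0.05 0 0 0 0 0 0 | 0.05 0 0 0 0 0 0 | 0.05 0 0 0 0 0 0 | 0.05 0 0 0 0 0 0 | 0.05 0 0 0 0 0 0' > path.dat && python3 -m handwheel path.dat 8; python3 go.py 0.5432 0.1897 0.12 90
```

```text
clock: 28.1
tool_pos: [0.4812, 0.0185, -0.0067]
eef_rot: [-0.0, 1.0, 0.0, 0.001]
contact_force: [0.1, 0.2, 0.9]
opening: 0.4
finger_force: 0.0
clock: 28.7
tool_pos: [0.4809, 0.0182, -0.0072]
eef_rot: [-0.0, 1.0, 0.0, 0.0]
contact_force: [0.1, -0.1, 4.9]
opening: 0.16
finger_force: 8.0
delta [-0.0624  0.1715 -0.0932] rv [0.    0.001 0.   ] dist 0.205 clock 28.7 open 0.16 tcp [0.4809 0.0182 0.0268] F [ 0.1 -0.1  4.9] 8.0
```

```bash
echo '0.05 0 0 -0.03 0 0 0 | 0.05 0 0 -0.06 0 0 0 | 0.05 0 0 -0.093 0 0 0 | 0.05 -0.02 0.04 -0.093 0 0 0 | 0.05 -0.04 0.08 -0.093 0 0 0 | 0.05 -0.055 0.12 -0.093 0 0 0 | 0.05 -0.0624 0.15 -0.093 0 0 0 | 0.05 -0.0624 0.168 -0.093 0 0 0 | 0.05 -0.0624 0.1715 -0.093 0 0 0 | 0.05 -0.0624 0.1715 -0.093 0 0 0' > path.dat && python3 -m handwheel path.dat; echo '0.05 0 0 0 0 0 0 | 0.05 0 0 0 0 0 0 | 0.05 0 0 0 0 0 0' > path.dat && python3 -m handwheel path.dat; python3 go.py 0.5432 0.1897 0.03 90
```

```text
clock: 29.7
tool_pos: [0.5423, 0.1894, 0.0851]
eef_rot: [-0.001, 1.0, -0.0, -0.001]
contact_force: [0.5, -0.8, -0.0]
opening: 0.165
finger_force: 8.0
clock: 30.0
tool_pos: [0.5431, 0.1883, 0.0855]
eef_rot: [0.001, 1.0, -0.0, -0.0]
contact_force: [-0.5, 0.1, -0.7]
opening: 0.164
finger_force: 8.0
delta [-0.0002  0.0015  0.0895] rv [-0.001 -0.    -0.001] dist 0.089 clock 30.0 open 0.164 tcp [0.5431 0.1883 0.1195] F [-0.5  0.1 -0.7] 8.0
```

```bash
echo '0.05 0 0.001 0.03 0 0 0 | 0.05 0 0.001 0.055 0 0 0 | 0.05 0 0.001 0.072 0 0 0 | 0.05 0 0.001 0.082 0 0 0 | 0.05 0 0.001 0.087 0 0 0 | 0.05 0 0.001 0.089 0 0 0 | 0.05 0 0.001 0.0895 0 0 0 | 0.05 0 0.001 0.0895 0 0 0' > path.dat && python3 -m handwheel path.dat; python3 go.py 0.5432 0.1897 0.0285 90
```

```text
clock: 30.8
tool_pos: [0.5435, 0.191, -0.0033]
eef_rot: [-0.0, 1.0, 0.0, 0.001]
contact_force: [-0.6, 0.1, -0.1]
opening: 0.161
finger_force: 8.0
delta [ 0.0003 -0.0013  0.0022] rv [0.001 0.001 0.   ] dist 0.003 clock 30.8 open 0.161 tcp [0.5435 0.191  0.0307] F [-0.6  0.1 -0.1] 8.0
```

```bash
echo '0.05 0 -0.001 0.001 0 0 0 | 0.05 0 -0.001 0.0018 0 0 0 | 0.05 0 -0.001 0.0024 0 0 0 | 0.05 0 -0.001 0.0024 0 0 0' > path.dat && python3 -m handwheel path.dat; echo '0.19 0 0 0 0 0 0 | 0.22 0 0 0 0 0 0 | 0.35 0 0 0 0 0 0 | 0.35 0 0 0 0 0 0' > path.dat && python3 -m handwheel path.dat;  echo '0.35 0 0 -0.03 0 0 0 | 0.35 0 0 -0.06 0 0 0 | 0.35 0 0 -0.1 0 0 0 | 0.35 0 0 -0.14 0 0 0 | 0.35 0 0 -0.14 0 0 0' > path.dat && python3 -m handwheel path.dat; python3 go.py 0.3 0.5 0.2 90
```

```text
clock: 31.2
tool_pos: [0.5436, 0.1901, -0.0054]
eef_rot: [-0.0, 1.0, 0.0, 0.001]
contact_force: [-0.4, -0.2, 7.0]
opening: 0.163
finger_force: 8.0
clock: 31.6
tool_pos: [0.5428, 0.1897, -0.0066]
eef_rot: [-0.0, 1.0, -0.0, -0.0]
contact_force: [-0.4, 0.3, -0.8]
opening: 0.349
finger_force: 0.0
clock: 32.1
tool_pos: [0.546, 0.1917, 0.1385]
eef_rot: [0.0, 1.0, 0.002, 0.004]
contact_force: [0.0, -0.1, 0.3]
opening: 0.348
finger_force: 0.0
delta [ 0.2459  0.3084 -0.0282] rv [ 0.005  0.009 -0.   ] dist 0.395 clock 32.1 open 0.348 tcp [0.546  0.1917 0.1725] F [ 0.  -0.1  0.3] 0.0
```

Now I'll park away from the trays and do the final check.

```bash
echo '0.35 0.246 0.308 -0.028 0 0 0 | 0.35 0.246 0.308 -0.028 0 0 0 | 0.35 0.246 0.308 -0.028 0 0 0 | 0.35 0.246 0.308 -0.028 0 0 0 | 0.35 0.246 0.308 -0.028 0 0 0 | 0.35 0.246 0.308 -0.028 0 0 0 | 0.35 0.246 0.308 -0.028 0 0 0 | 0.35 0.246 0.308 -0.028 0 0 0 | 0.35 0.246 0.308 -0.028 0 0 0 | 0.35 0.246 0.308 -0.028 0 0 0' > path.dat && python3 -m handwheel path.dat
python3 - <<'E'
from h import *
p,d=snapshot('top');C=cloud('top',d)
for n,c,h,R0 in(('union',(.5324,.2685),.030,.025),('vial',(.543,.19),.051,.025),('cap',(.478,.221),.086,.03),('crucible',(.593,-.1615),.0505,.03)):
    r=C[...,:2]-c;k=(np.hypot(r[...,0],r[...,1])<R0)&(C[...,2]>h-.006)&(C[...,2]<h+.008)&(p[...,0]>90)
    q=np.argwhere(k)[:,::-1]
    if len(q)<3: print(n,len(q));continue
    w=ray('top',q,h)[:,:2].astype(np.float32);print(n,len(q),w.mean(0).round(4),cv2.minEnclosingCircle(w),np.median(C[k][:,2]).round(4))
h=cv2.cvtColor(p,cv2.COLOR_RGB2HSV);m=((h[...,2]>195)).astype(np.uint8)
a=cv2.resize(p[200:300,215:315],(400,400),interpolation=cv2.INTER_CUBIC);b=cv2.resize(p[180:260,370:450],(400,400),interpolation=cv2.INTER_CUBIC)
cv2.imwrite('pics/f1.png',np.hstack([a,b])[...,::-1])
E
python3 chk.py
```

```text
clock: 33.1
tool_pos: [0.2956, 0.498, 0.1609]
eef_rot: [-0.002, 1.0, -0.001, -0.0]
contact_force: [0.5, -1.0, 0.1]
opening: 0.35
finger_force: 0.0
union 20 [0.5308 0.2696] ((0.5308110117912292, 0.26965731382369995), 0.00735452538356185) 0.0292
vial 26 [0.5429 0.1909] ((0.5428769588470459, 0.19069384038448334), 0.007620451971888542) 0.0502
cap 144 [0.4771 0.2237] ((0.4767656624317169, 0.22390814125537872), 0.01686864346265793) 0.0849
crucible 48 [ 0.5942 -0.1599] ((0.5911905169487, -0.15839193761348724), 0.018945759162306786) 0.049
0.004 149 [ 0.5953 -0.1633] 0.0025
0.024 43 [ 0.5928 -0.1613] 0.0015
0.032 88 [ 0.5931 -0.1608] 0.0015
0.04 121 [ 0.5932 -0.1613] 0.0018
ztop [0.0414 0.0516 0.0529]
```

View pics/f1.png

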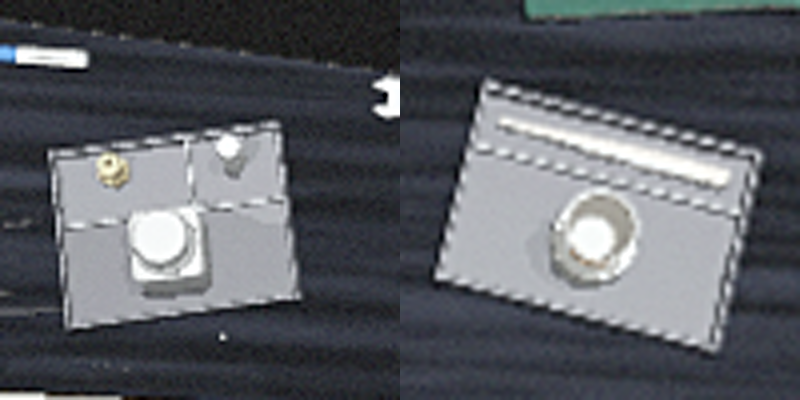

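```bash
python3 - <<'E'
from h import *
p,_=snapshot('top')
for im,c,zf in((cv2.imread('pics/top0.png'),(.466,-.313),.0),(p[...,::-1],(.593,-.1615),.0205)):
    u,v=proj('top',[*c,zf+.003])[0].round().astype(int)
    g=im[v-9:v+10,u-9:u+10].min(2);yy,xx=np.mgrid[-9:10,-9:10]
    for th in(225,235,245):
        k=(g>th)&(np.hypot(xx,yy)<6);q=np.c_[xx[k]+u,yy[k]+v]
        w=ray('top',q,zf+.003)[:,:2];print(th,k.sum(),w.mean(0).round(4) if len(q) else '',cv2.minEnclosingCircle(w.astype(np.float32)) if len(q) else '')
E
```

```text
225 54 [ 0.4664 -0.3113] ((0.4656437933444977, -0.3108096718788147), 0.011698423884809017)
235 51 [ 0.4666 -0.3109] ((0.46706387400627136, -0.3106662631034851), 0.01089554000645876)
245 33 [ 0.4668 -0.3107] ((0.46675461530685425, -0.3102165758609772), 0.010632376186549664)
225 53 [ 0.5918 -0.1589] ((0.5919800996780396, -0.15896493196487427), 0.01075790449976921)
235 49 [ 0.592  -0.1588] ((0.5919350981712341, -0.1588614583015442), 0.01054270751774311)
245 44 [ 0.5925 -0.159 ] ((0.5919567346572876, -0.15903829038143158), 0.01043450552970171)
```

```bash
python3 -c "
from plant import *
print(finish_job())"
```

```text
the job is handed in; nothing more can be done
None
```

Both kits are made up in the order asked and handed in at about 33 s; in the final camera check every item was upright in its compartment and the crucible was within about 2 mm of the stand's centre.

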